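# Turn the hob down and hold the tea strainer over the shaker tin

### The arm

A 6-joint arm with a two-finger parallel gripper is mounted at the origin on a cart in front of the work surface, level with it; the furniture and walls round the work are solid. World frame = base frame: x ahead of the robot, y to its left, z up, the work surface at z = 0. Lengths are in m, angles in rad, forces in N, time in s.
With the tool pointing down it reaches from about 0.35 to 0.975 m from the base axis. Payload 4.9 kg.
Tool frame: the origin (TCP) lies on the centre line of the jaws, within the pads' length; the fingertips stand 8 mm ahead of it and the grasp point (between the pads) lies 11 mm behind it; z points along the fingers, y is the line along which they close (so a half turn about z gives the same grasp; the last joint's range is limited). The gripper opens to 85 mm and grips with 20 to 120 N. Pads are 22 mm wide; open, the fingers measure 114 mm over their backs; the gripper's body (76 mm by 85 mm) begins 54 mm behind the grasp point. The pads swing forward as they close: fully open they stand 13 mm farther back than shut.
Start: joints at [-0.119, 0.053, 1.613, -0, 1.476, -0.119], TCP at [0.625, 0, 0.239] pointing down, gripper open.
Joint ranges: [-3.01, 3.01], [-1.01, 2.22], [0.06, 2.58], [-1.02, 4.17], [0.09, 2.62], [-3.14, 3.14]. Speed limits (rad/s): [2.57, 2.57, 3.14, 3.14, 3.14, 3.14].

### API

Orientations are given as a rotation vector (axis times angle).
In Python, from station import ctrl gives the robot as it stands.
- The arm moves only by the shell command python3 -m jog FILE [FORCE], which reads ROWS from the file FILE. ROWS is a JSON object with one list for each field, all of the same length, 1 to 20, a row being the entries at one place: jaw (the finger opening in m), sx, sy, sz (the shift in cm), ax, ay, az (a rotation vector in units of 0.2 rad); each row is the pose to reach, as a shift and turn from the pose commanded when the command began, along the tool's axes at that moment; what a row does not reach only later rows make up. A row lasts 1/12 s, in which the tool goes at most 0.0417 m and 0.125 rad, less where a joint would pass 70% of its speed; a pose out of reach is approached as far as the arm can. The fingers move at their own pace and stop on an object; FORCE is the grip in N (left out, the last holds). Time passes only in rows, so rows that do not move let the fingers close. It prints the time, the measured TCP pose, the force, the opening and the grip force at its end. Input that does not fit is refused with a message, and nothing moves.
- ctrl.get_obs(): the state, without advancing time (a new reading comes with each control period).
- ctrl.get_image(name): name is "scene" or "side" or "wrist"; returns the picture (400x640x3 uint8, red, green, blue); there is no depth.
- ctrl.camera_params(name): a dict with "fx", "fy", "cx", "cy" (pixels), "k1" (the pictures are not rectified: a ray, as slopes to the right and down, at radius r is drawn at 1 + k1 r^2 times it, then the intrinsics apply), "T" (4x4, takes a point from camera to world coordinates); the wrist camera has in their place "tool_from_camera" (4x4, takes a point from camera to tool coordinates, whose origin is the TCP and whose axes are the flange's). Camera axes: x right, y down, z forward; pixel columns grow to the right and rows downward; lengths in m; the calibration is good to about 2 mm. A picture is of the moment at which its call begins: read the wrist's pose just before it. camera_params takes no time and is no camera call.
- ctrl.finish_job(): hands the job in; it is judged then, once.
Trained networks look in the newest picture that a camera, given by its name, has taken for a name from the list of things; names that differ only in an ending like _2 or _b are one class to them, and where a whole thing is asked for, a point or a joint stands for the part that bears it (a point fixed in the world has none). Each returns a list of dicts, best first, with "p" (0 to 1); they miss things now and then, are a little off and sometimes report something else, mostly with a low value. They report only what shows in the picture. A call takes as long as a camera call. They do not tell look-alikes from the thing itself.
- ctrl.find_in(camera, thing): "extent" ([left, top, right, bottom] in pixels, round what is visible of it).
- ctrl.cut_out(camera, thing): "mask" (400x640 bool, what is visible of it) and "extent" ([left, top, right, bottom] in pixels, round what is visible of it).
- ctrl.tip_of(camera, thing): "xy" ([column, row] in pixels: a listed point, or the origin of a listed thing).
The state is a dict: "t": time; "q": joint angles; "dq": joint speeds; "effort": joint torques, N m; "tool_pos": TCP position; "tool_rot": TCP orientation; "contact_force": force on the tool from outside, world axes, zero at the start; "wrist_torque": the same for the moment, N m; "opening": finger opening in m; "grip_force": force on a finger pad.
Only numpy, scipy, OpenCV 4.12 (cv2) and the standard library are available. Lean on these libraries where they do the work, as an engineer would, in place of code of your own. Each camera call takes 0.05 s, during which the arm holds its last target. There are 200 camera calls.

### The job

The tea has boiled and I am about to pour it: turn the hob's dial down to keep-warm, the mark with a single dot. Then lift the tea strainer out of its drip cup, carry it over the jars and hold it level and centred over the mouth of the steel shaker tin, its bowl about 2 cm above the rim and never touching the tin, so that I can pour through it. Finish while still holding it there, and leave the tin and everything else standing where they are.

Things in the scene. Friction and masses are not known exactly. Their poses are not given: they have to be found in the camera images.
- hob: low steel counter-top induction hob, 320 (its x) x 220 (its y) x 60 mm high, fixed; origin: centre of its underside. Control deck at its -x end (the robot's side), top of the deck 58 mm above the table. Printed marks stand in an arc of radius 40 mm round the far (+x) half of the dial, from left to right: open ring = off, one dot = keep warm, two dots, three dots = full
- dial_grip (a point): on the axis of the dial, at the middle of its finger bar, 78 mm above the table (hob frame: x = -118 mm, y = 0). The dial is black: a round skirt 46 mm across and 8 mm high, on it an upright finger bar 44 mm long, 12 mm thick, from 66 to 91 mm above the table, with a white pointer line at one end. This point's +x axis points along the bar to the pointer end
- keep_warm_mark (a point): the single-dot mark on the deck
- dial (a joint): turn of the dial, rad, growing clockwise seen from above: 0 off, 0.70 keep warm (one dot), 1.40 two dots, 2.10 three dots. The pointer stands at the angle 1.05 minus this value, counter-clockwise from the hob's +x axis. Sprung notches at the four settings pull it in; about 0.15 N m takes it over the humps between them. Starts in the two-dot or three-dot notch
- strainer: tea strainer, 90 g: wire-mesh bowl 73 mm across, 45 mm deep under a flat rim 95 mm across, a wire ear to 68 mm on its +x side, and on the -x side a straight black handle 16 mm wide, 12 mm high, 62 to 162 mm from the bowl's axis, centreline 49 mm above the origin. Origin: lowest point of the bowl; z up. Starts rim on the drip cup, origin 30 mm above the table, handle roughly towards the robot
- strainer_bottom (a point): lowest point of the strainer's bowl (its origin)
- strainer_handle (a point): on the centreline of the strainer's handle, 85 mm from the bowl's axis: a good place to grip it; 79 mm above the table at the start
- drip_cup: open steel cup that holds the strainer, 89 mm across, 75 mm high, loose, 0.3 kg; origin: centre of its underside
- tin: steel shaker tin, empty, wider at the top: 91 mm across the rim, about 84 mm inside it, 122 mm high, loose; origin: centre of its underside
- tin_mouth (a point): centre of the tin's mouth, level with its rim
- clear_cup: clear plastic mixing cup, 104 mm across the rim, 156 mm high, loose; origin: centre of its underside. It and the tin stand side by side and may have changed places
- teapot: lidded steel teapot standing on the hob, 120 mm body, 119 mm high, so its lid knob is 179 mm above the table; origin: centre of its underside
- fruit_jar: small jar of dried fruit with a pale lid, 72 mm across, 116 mm high, one of three things between the drip cup and the cups; origin: centre of its underside
- small_pot: small glass pot with a steel lid, 58 mm across, 61 mm high, one of the three between; origin: centre of its underside
- jigger: double-ended steel jigger, 46 mm across, 77 mm high, one of the three between; origin: centre of its underside
- measuring_cup: frosted measuring cup, 60x90 mm, 83 mm high, beyond the cups; origin: centre of its underside
- packet: small foil herb packet lying flat in front of the cups, 25x92 mm, 14 mm thick; origin: centre of its underside
Mind the look-alikes: they are no part of the job. What is shaped like the clear_cup but blue is not meant.

How it is judged:
On the way, in this order (a step that is already met when the one before it is completed fails the run):
1. the dial stands at keep-warm (one dot) (value of joint dial between 0.55 and 0.85 rad), for 0.3 s.
2. the strainer is lifted clear of its drip cup in the gripper (height (world z) of strainer_bottom above 0.09 m and contact force between the fingers and strainer above 0.5 N), for 0.1 s.
3. the strainer hovers over the mouth of the tin (horizontal distance between strainer_bottom and tin_mouth below 0.015 m and z of strainer_bottom in the frame of tin_mouth between 0.005 and 0.04 m), for 0.2 s.
At the end, for the whole second after the job is handed in: The dial is at keep-warm (within 0.15 rad), and the gripper alone holds the strainer still and level (within 0.2 rad), the lowest point of its bowl 5 to 40 mm above the tin's rim and within 15 mm of the middle of its mouth, touching neither tin nor cup nor jar; the tin stands upright (all of step 1 and all of step 3 and angle between strainer's own z axis and vertical below 0.2 rad and linear speed of strainer below 0.03 m/s and contact force between the fingers and strainer above 0.5 N and contact force between strainer and tin below 0.1 N and contact force between strainer and clear_cup below 0.1 N and contact force between strainer and fruit_jar below 0.1 N and angle between tin's own z axis and vertical below 0.1 rad); the arm keeps its last pose, push and grip.
It fails at once if the strainer touches the tin (contact force between strainer and tin above 0.5 N).
It fails at once if the tin is moved or tipped (distance of tin from where it was at the start of the episode above 0.015 m or angle between tin's own z axis and vertical above 0.2 rad).
It fails at once if the teapot on the hob is moved (distance of teapot from where it was at the start of the episode above 0.015 m).
It fails at once if the drip cup is knocked over or dragged away (distance of drip_cup from where it was at the start of the episode above 0.03 m or angle between drip_cup's own z axis and vertical above 0.3 rad).
It fails at once if another thing on the table is moved or tipped (distance of any of clear_cup, fruit_jar, small_pot, jigger, measuring_cup from where it was at the start of the episode above 0.02 m or distance of packet from where it was at the start of the episode above 0.03 m or angle between any of clear_cup, fruit_jar, jigger's own z axis and vertical above 0.3 rad).
It also fails if it takes over 54 s, if anything falls off the work surface, if the arm or the gripper's body presses on something with over 40 N, if the wrist force passes 120 N, or if a joint passes its speed limit or range.

## Working session

There is one attempt and no reset: what is moved stays moved. The work goes in short steps, Python scripts to look and compute and a shell command to move; the robot and the scene stay as the last step left them, time stands still between calls to the robot, and variables do not carry over. Pictures are saved under pics/ and viewed, at most 12 in all, crops included, and the job is handed in when it is done.

```bash
ls; mkdir -p pics
python3 - <<'E'
from station import ctrl
import cv2,numpy as np
o=ctrl.get_obs();print(o['t'],o['tool_pos'],o['tool_rot'])
for n in ("scene","side"):
    im=ctrl.get_image(n);cv2.imwrite(f"pics/{n}0.png",im[:,:,::-1])
    p=ctrl.camera_params(n);print(n,p)
    for t in ["dial_grip","keep_warm_mark","strainer_bottom","strainer_handle","drip_cup","tin","tin_mouth","clear_cup","teapot","hob","fruit_jar","small_pot","jigger","measuring_cup","packet"]:
        print(t,[(np.round(d['xy']).tolist(),round(d['p'],2)) for d in ctrl.tip_of(n,t)[:4]])
print(ctrl.camera_params("wrist"))
E
```

```text
pics
0.0 [6.24403553e-01 6.94269936e-05 2.38033653e-01] [-2.22026757e+00 -2.22027952e+00  2.02611179e-03]
scene {'fx': 430.18948266003935, 'fy': 430.18948266003935, 'cx': 321.25182996374076, 'cy': 193.83361760896406, 'k1': 0.011490888512569158, 'T': array([[ 0.18052544, -0.76464398,  0.61865188, -0.27324458],
       [-0.98349645, -0.14804148,  0.10401181, -0.12213966],
       [ 0.01205414, -0.6272187 , -0.7787499 ,  1.11450785],
       [ 0.        ,  0.        ,  0.        ,  1.        ]])}
dial_grip [([385.0, 251.0], 0.72)]
keep_warm_mark []
strainer_bottom [([429.0, 220.0], 0.92)]
strainer_handle [([443.0, 229.0], 0.71)]
drip_cup [([426.0, 221.0], 0.72)]
tin [([347.0, 207.0], 0.74)]
tin_mouth [([349.0, 182.0], 0.58), ([441.0, 229.0], 0.21)]
clear_cup [([266.0, 249.0], 0.87), ([298.0, 197.0], 0.57), ([315.0, 237.0], 0.42)]
teapot [([227.0, 158.0], 0.69), ([429.0, 220.0], 0.62)]
hob []
fruit_jar [([388.0, 203.0], 0.91)]
small_pot [([384.0, 253.0], 0.79), ([298.0, 198.0], 0.69)]
jigger [([382.0, 224.0], 0.54)]
measuring_cup [([323.0, 168.0], 0.7)]
packet [([221.0, 157.0], 0.74), ([316
[... 984 characters left out ...]
], 0.6), ([177.0, 199.0], 0.58), ([437.0, 231.0], 0.41)]
jigger [([385.0, 243.0], 0.69), ([377.0, 269.0], 0.18)]
measuring_cup [([315.0, 182.0], 0.93)]
packet [([200.0, 191.0], 0.68), ([303.0, 255.0], 0.57)]
{'fx': 347.8553105636225, 'fy': 347.8553105636225, 'cx': 312.76290874005014, 'cy': 196.2644563864086, 'k1': -0.046487895140153244, 'tool_from_camera': array([[ 3.55029106e-04, -9.49644908e-01, -3.13327979e-01,
         7.97968086e-02],
       [ 9.99999766e-01,  5.20487054e-04, -4.44418842e-04,
        -1.00172029e-03],
       [ 5.85123247e-04, -3.13327748e-01,  9.49644870e-01,
        -1.33653073e-01],
       [ 0.00000000e+00,  0.00000000e+00,  0.00000000e+00,
         1.00000000e+00]])}
```

View pics/scene0.png

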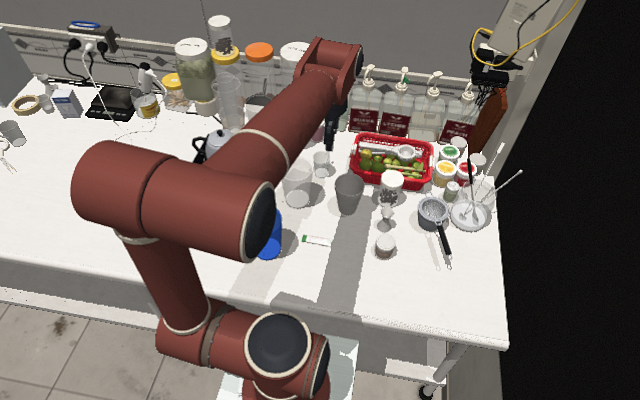

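View pics/side0.png

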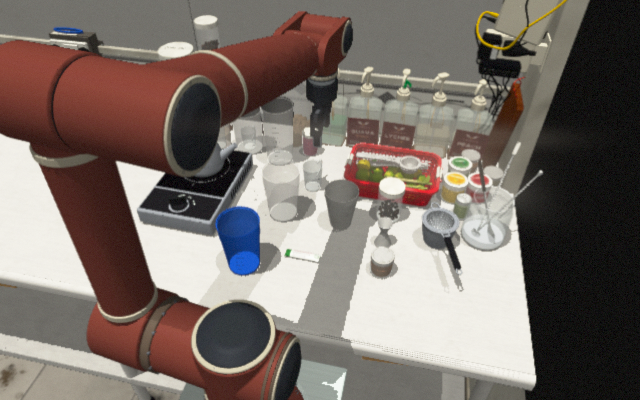

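The side view shows the dial at (180,203), the strainer bowl at (440,225) with its handle running to (460,268), and the tin at (342,205). The clear cup is at (282,187), and its blue look-alike is at (240,240). The arm hides the hob in the scene view.

```bash
cat > h.py <<'E'
import numpy as np,cv2
from station import ctrl
from scipy.spatial.transform import Rotation as R
def ray(n,uv):
    p=ctrl.camera_params(n)
    d=(np.array(uv,float)-[p['cx'],p['cy']])/[p['fx'],p['fy']]
    s=d.copy()
    for _ in range(20): s=d/(1+p['k1']*(s@s))
    if n=='wrist':
        o=ctrl.get_obs();W=np.eye(4);W[:3,:3]=R.from_rotvec(o['tool_rot']).as_matrix();W[:3,3]=o['tool_pos'];T=W@p['tool_from_camera']
    else: T=p['T']
    return T[:3,3],T[:3,:3]@np.r_[s,1]
def at(n,uv,z):
    c,d=ray(n,uv);return np.round(c+d*(z-c[2])/d[2],4)
def totool(P):
    o=ctrl.get_obs();return R.from_rotvec(o['tool_rot']).as_matrix().T@(np.array(P)-o['tool_pos'])
E
python3 - <<'E'
from h import *
H=dict(dial_grip=.078,keep_warm_mark=.058,strainer_bottom=.03,strainer_handle=.079,tin=0,tin_mouth=.122,drip_cup=0,clear_cup=0,teapot=.06,fruit_jar=0,small_pot=0,jigger=0,measuring_cup=0,packet=0)
for n in("scene","side"):
    im=ctrl.get_image(n)
    for t,z in H.items():
        print(n,t,[(at(n,d['xy'],z)[:2].tolist(),round(d['p'],2)) for d in ctrl.tip_of(n,t)[:2]])
for c in [(141,209),(217,225),(254,152)]: print(c,at("side",c,.058))
cv2.imwrite("pics/crop1.png",cv2.resize(im[140:280,120:480],None,fx=2.2,fy=2.2,interpolation=cv2.INTER_CUBIC)[:,:,::-1])
E
```

```text
scene dial_grip [([0.3652, -0.1989], 0.58), ([0.5607, -0.182], 0.37)]
scene keep_warm_mark [([0.523, -0.3223], 0.48)]
scene strainer_bottom [([0.5611, -0.3257], 0.63), ([0.5427, -0.3225], 0.19)]
scene strainer_handle [([0.4901, -0.3522], 0.93), ([0.3701, -0.1886], 0.53)]
scene tin [([0.5792, -0.0708], 0.75), ([0.5856, 0.1041], 0.49)]
scene tin_mouth [([0.5763, -0.0606], 0.87)]
scene drip_cup [([0.5678, -0.3226], 0.46)]
scene clear_cup [([0.5754, 0.0974], 0.73), ([0.3791, 0.1515], 0.57)]
scene teapot [([0.6486, 0.3585], 0.83), ([0.517, -0.3087], 0.6)]
scene fruit_jar [([0.6121, -0.1977], 0.92)]
scene small_pot [([0.4318, -0.2006], 0.85)]
scene jigger [([0.5219, -0.1822], 0.81)]
scene measuring_cup [([0.7178, 0.0417], 0.79)]
scene packet [([0.4347, 0.0096], 0.69)]
side dial_grip [([0.4904, 0.3576], 0.6)]
side keep_warm_mark [([0.5197, 0.3713], 0.95)]
side strainer_bottom [([0.569, -0.3289], 0.77)]
side strainer_handle [([0.4841, -0.3535], 0.62), ([0.4886, 0.0763], 0.36)]
side tin [([0.5696, -0.0779], 0.78)]
side tin_mouth [([0.5763, -0.063], 0.77)]
side drip_cup [([0.5553, -0.3199], 0.76)]
side clear_cup [([0.371, 0.1415], 0.67), ([0.5659, 0.0981], 0.57)]
side teapot [([0.6545, 0.3664], 0.66)]
side fruit_jar [([0.6364, -0.1951], 0.64)]
side small_pot [([0.4277, -0.1946], 0.76), ([0.5735, 0.0978], 0.59)]
side jigger [([0.5186, -0.1946], 0.96)]
side measuring_cup [([0.717, 0.0311], 0.57), ([0.6956, -0.0325], 0.26)]
side packet [([0.4167, 0.007], 0.61)]
(141, 209) [0.4467 0.4572 0.058 ]
(217, 225) [0.4339 0.2346 0.058 ]
(254, 152) [0.7567 0.2397 0.058 ]
```

View pics/crop1.png

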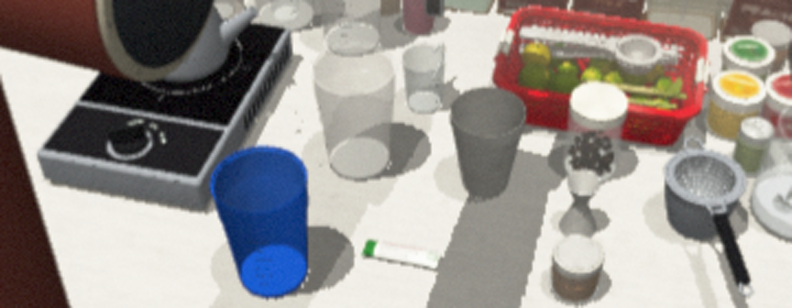

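Careful with the scale: shifts go in cm and turns go in units of 0.2 rad. That gives: 0.35 m is 35, -0.14 m is -14.

```bash
echo '{"jaw": [0.085, 0.085, 0.085, 0.085, 0.085, 0.085, 0.085, 0.085, 0.085, 0.085, 0.085, 0.085, 0.085, 0.085], "sx": [0, 35, 35, 35, 35, 35, 35, 35, 35, 35, 35, 35, 35, 35], "sy": [0, -14, -14, -14, -14, -14, -14, -14, -14, -14, -14, -14, -14, -14], "sz": [-3, -3, -3, -3, -3, -3, -3, -3, -3, -3, -3, -3, -3, -3], "ax": [0, 0, 0, 0, 0, 0, 0, 0, 0, 0, 0, 0, 0, 0], "ay": [0, 0, 0, 0, 0, 0, 0, 0, 0, 0, 0, 0, 0, 0], "az": [0, 0, 0, 0, 0, 0, 0, 0, 0, 0, 0, 0, 0, 0]}' > m.json && python3 -m jog m.json | tail -3
python3 - <<'E'
from h import *
o=ctrl.get_obs();print(o['tool_pos'],o['tool_rot'],o['q'])
im=ctrl.get_image("wrist");cv2.imwrite("pics/w1.png",im[:,:,::-1])
for t,z in dict(dial_grip=.078,keep_warm_mark=.058).items():
    print(t,[(np.round(d['xy']).tolist(),at("wrist",d['xy'],z)[:2].tolist(),round(d['p'],2)) for d in ctrl.tip_of("wrist",t)[:2]])
E
```

```text
contact_force: [0.6, -0.7, 0.2]
opening: 0.0847
grip_force: 0.0
[0.48554452 0.34895328 0.26922261] [ 2.22269665e+00  2.21967081e+00 -4.67426311e-04] [ 4.98938924e-01 -2.69854750e-02  1.64357993e+00 -4.33332565e-04
  1.52518120e+00  5.00320988e-01]
dial_grip [([312.0, 154.0], [0.4841, 0.3638], 0.95)]
keep_warm_mark [([350.0, 138.0], [0.522, 0.3755], 0.74), ([485.0, 155.0], [0.6599, 0.3589], 0.62)]
```

View pics/w1.png

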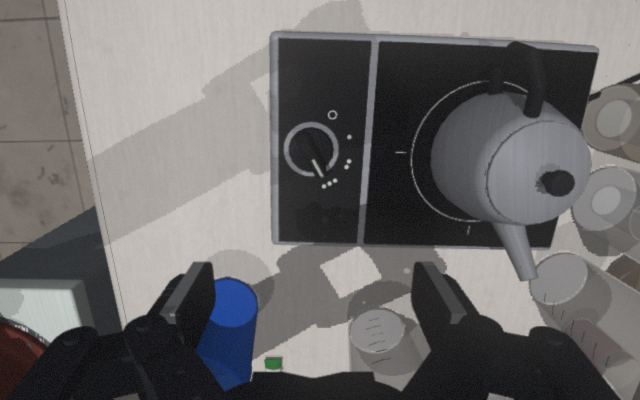

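The wrist view shows the dial at (311,150) with its white pointer end at (321,175), pointing at three dots (325,184). The one-dot mark is at (349,137), so the dial turns about 1.4 rad counter-clockwise. The hob is yawed about −2.6°. I'll align the jaws, go partway down and look again.

In the tool's units: 0.012 m is 1.2, -0.002 m is -0.2, -0.48 rad is -2.4.

```bash
echo '{"jaw": [0.06, 0.06, 0.06, 0.06, 0.06, 0.06, 0.06], "sx": [1.2, 1.2, 1.2, 1.2, 1.2, 1.2, 1.2], "sy": [-0.2, -0.2, -0.2, -0.2, -0.2, -0.2, -0.2], "sz": [4, 6, 9, 9, 9, 9, 9], "ax": [0, 0, 0, 0, 0, 0, 0], "ay": [0, 0, 0, 0, 0, 0, 0], "az": [-0.6, -1.2, -1.8, -2.4, -2.4, -2.4, -2.4]}' > m.json && python3 -m jog m.json | tail -3
python3 - <<'E'
from h import *
o=ctrl.get_obs();print(o['tool_pos'],o['tool_rot'])
Rm=R.from_rotvec(o['tool_rot']).as_matrix();print('ytool',np.arctan2(Rm[1,1],Rm[0,1]))
im=ctrl.get_image("wrist");cv2.imwrite("pics/w2.png",im[:,:,::-1])
for t,z in dict(dial_grip=.078,keep_warm_mark=.058).items():
    print(t,[(np.round(d['xy']).tolist(),at("wrist",d['xy'],z)[:2].tolist(),round(d['p'],2)) for d in ctrl.tip_of("wrist",t)[:2]])
E
```

```text
contact_force: [0.4, 0.0, 0.9]
opening: 0.0602
grip_force: 0.0
[0.48411819 0.36197934 0.18090757] [1.63366339 2.68188565 0.00371012]
ytool 0.4765595383123397
dial_grip [([314.0, 195.0], [0.4827, 0.3649], 0.61)]
keep_warm_mark [([365.0, 197.0], [0.5208, 0.3763], 0.65)]
```

View pics/w2.png

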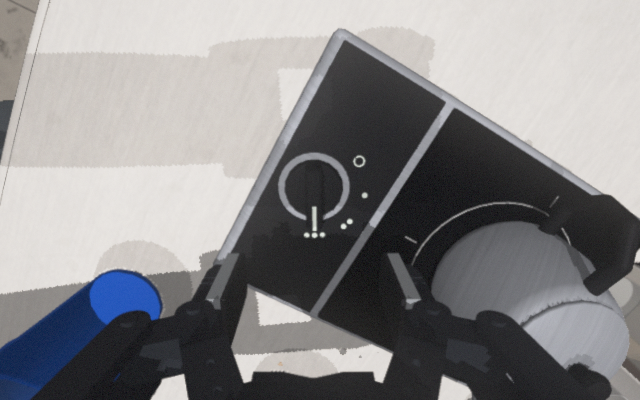

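The bar is aligned with the jaws, with its white pointer line at (314,218) and the ring centred at (313.5,186.5). I'll compute the centre from the ring and the hob corners.

Run:
```python
from h import *
print(at("wrist",(313.5,186.5),.060),at("wrist",(314,230),.091),at("wrist",(314,207),.091),)
for c in [(359,161),(364,195),(347,223.5),(314.5,235)]: print(at("wrist",c,.058))
m=[at("wrist",c,.058)[:2] for c in [(359,161),(364,195),(347,223.5),(314.5,235)]]
from scipy.optimize import least_squares
print(least_squares(lambda p:[np.hypot(*(a-p))-.04 for a in m],[.484,.362]).x)
```

```text
[0.4815 0.3658 0.06  ] [0.492 0.346 0.091] [0.4841 0.3612 0.091 ]
[0.5029 0.3988 0.058 ]
[0.5198 0.3772 0.058 ]
[0.5197 0.3503 0.058 ]
[0.5013 0.3295 0.058 ]
[0.4820972  0.36451718]
```

In the tool's units: 0.104 m is 10.4, 0.0035 m is 0.35.

```bash
echo '{"jaw": [0.05, 0.05, 0.05, 0.05, 0.05, 0, 0, 0, 0, 0, 0], "sx": [0.35, 0.35, 0.35, 0.35, 0.35, 0.35, 0.35, 0.35, 0.35, 0.35, 0.35], "sy": [0, 0, 0, 0, 0, 0, 0, 0, 0, 0, 0], "sz": [4, 8, 10.4, 10.4, 10.4, 10.4, 10.4, 10.4, 10.4, 10.4, 10.4], "ax": [0, 0, 0, 0, 0, 0, 0, 0, 0, 0, 0], "ay": [0, 0, 0, 0, 0, 0, 0, 0, 0, 0, 0], "az": [0, 0, 0, 0, 0, 0, 0, 0, 0, 0, 0]}' > m.json && python3 -m jog m.json 50
```

```text
t: 6.07
tool_pos: [0.4828, 0.3659, 0.0773]
tool_rot: [1.629, 2.684, 0.006]
contact_force: [2.4, 1.7, 5.0]
opening: 0.0109
grip_force: 52.8
```

In the tool's units: -1.42 rad is -7.1.

```bash
echo '{"jaw": [0, 0, 0, 0, 0, 0, 0, 0, 0, 0, 0, 0, 0, 0, 0], "sx": [0, 0, 0, 0, 0, 0, 0, 0, 0, 0, 0, 0, 0, 0, 0], "sy": [0, 0, 0, 0, 0, 0, 0, 0, 0, 0, 0, 0, 0, 0, 0], "sz": [0, 0, 0, 0, 0, 0, 0, 0, 0, 0, 0, 0, 0, 0, 0], "ax": [0, 0, 0, 0, 0, 0, 0, 0, 0, 0, 0, 0, 0, 0, 0], "ay": [0, 0, 0, 0, 0, 0, 0, 0, 0, 0, 0, 0, 0, 0, 0], "az": [-0.6, -1.2, -1.8, -2.4, -3, -3.6, -4.2, -4.8, -5.4, -6, -6.6, -7.1, -7.1, -7.1, -7.1]}' > m.json && python3 -m jog m.json; echo '{"jaw": [0.05, 0.05, 0.05, 0.05, 0.05, 0.05, 0.05, 0.05, 0.05, 0.05, 0.05], "sx": [0, 0, 0, 0, 0, 0, 0, 0, 0, 0, 0], "sy": [0, 0, 0, 0, 0, 0, 0, 0, 0, 0, 0], "sz": [0, 0, 0, 0, -4, -8, -12, -16, -20, -20, -20], "ax": [0, 0, 0, 0, 0, 0, 0, 0, 0, 0, 0], "ay": [0, 0, 0, 0, 0, 0, 0, 0, 0, 0, 0], "az": [0, 0, 0, 0, 0, 0, 0, 0, 0, 0, 0]}' > m.json && python3 -m jog m.json
python3 - <<'E'
from h import *
o=ctrl.get_obs();print(o['tool_pos'],o['q'],o['t'])
im=ctrl.get_image("wrist");cv2.imwrite("pics/w3.png",im[:,:,::-1])
E
```

```text
t: 7.32
tool_pos: [0.4824, 0.3646, 0.0773]
tool_rot: [-0.514, 3.097, -0.003]
contact_force: [-0.2, -3.7, 8.6]
opening: 0.0109
grip_force: 53.3
t: 8.23
tool_pos: [0.4826, 0.366, 0.2793]
tool_rot: [-0.514, 3.093, 0.004]
contact_force: [0.7, -0.0, -0.9]
opening: 0.05
grip_force: 0.0
[0.48257266 0.36597964 0.27926485] [ 5.25977370e-01 -1.77204976e-02  1.61789570e+00  1.17191911e-04
  1.53472040e+00 -1.37420637e+00] 8.2333
```

View pics/w3.png

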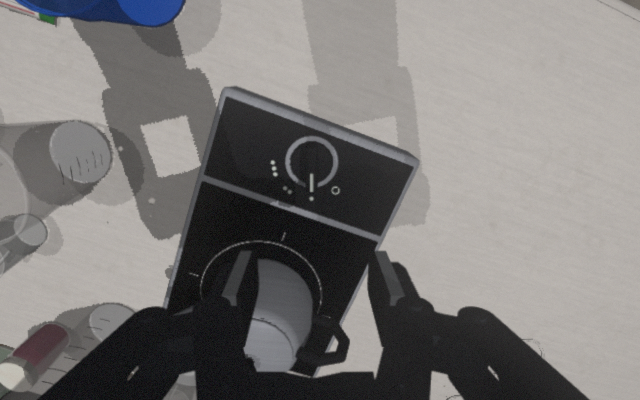

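The pointer now stands at the single dot (311,199), so the dial is at keep-warm. Next is the strainer.

In the tool's units: -0.68 m is -68, 0.222 m is 22.2.

```bash
echo '{"jaw": [0.06, 0.06, 0.06, 0.06, 0.06, 0.06, 0.06, 0.06, 0.06, 0.06, 0.06, 0.06, 0.06, 0.06, 0.06, 0.06, 0.06, 0.06, 0.06, 0.06], "sx": [22.2, 22.2, 22.2, 22.2, 22.2, 22.2, 22.2, 22.2, 22.2, 22.2, 22.2, 22.2, 22.2, 22.2, 22.2, 22.2, 22.2, 22.2, 22.2, 22.2], "sy": [-68, -68, -68, -68, -68, -68, -68, -68, -68, -68, -68, -68, -68, -68, -68, -68, -68, -68, -68, -68], "sz": [0, 0, 0, 0, 0, 0, 0, 0, 0, 0, 0, 0, 0, 0, 0, 0, 0, 0, 0, 0], "ax": [0, 0, 0, 0, 0, 0, 0, 0, 0, 0, 0, 0, 0, 0, 0, 0, 0, 0, 0, 0], "ay": [0, 0, 0, 0, 0, 0, 0, 0, 0, 0, 0, 0, 0, 0, 0, 0, 0, 0, 0, 0], "az": [0, 0, 0, 0, 0, 0, 0, 0, 0, 0, 0, 0, 0, 0, 0, 0, 0, 0, 0, 0]}' > m.json && python3 -m jog m.json
python3 - <<'E'
from h import *
o=ctrl.get_obs();print(o['q'])
im=ctrl.get_image("wrist");cv2.imwrite("pics/w4.png",im[:,:,::-1])
for t,z in dict(strainer_bottom=.03,strainer_handle=.079).items():
    print(t,[(np.round(d['xy']).tolist(),at("wrist",d['xy'],z)[:2].tolist(),round(d['p'],2)) for d in ctrl.tip_of("wrist",t)[:2]])
for n in("scene","side"):
    ctrl.get_image(n)
    for t,z in dict(tin=0,tin_mouth=.122,dial_grip=.078).items():
        print(n,t,[(at(n,d['xy'],z)[:2].tolist(),round(d['p'],2)) for d in ctrl.tip_of(n,t)[:2]])
E
```

```text
t: 9.95
tool_pos: [0.4904, -0.3492, 0.2727]
tool_rot: [0.513, -3.097, -0.007]
contact_force: [1.1, -0.0, 0.3]
opening: 0.0602
grip_force: 0.0
[-7.42709924e-01 -1.59530849e-02  1.62703320e+00  6.23527112e-04
  1.53537547e+00 -2.64213923e+00]
strainer_bottom [([309.0, 220.0], [0.5601, -0.3291], 0.8), ([387.0, 284.0], [0.6101, -0.208], 0.24)]
strainer_handle [([313.0, 156.0], [0.4778, -0.353], 0.74)]
scene tin []
scene tin_mouth [([0.5601, -0.0641], 0.75)]
scene dial_grip []
side tin [([0.5683, -0.0648], 0.97)]
side tin_mouth [([0.568, -0.0677], 0.76), ([0.443, -0.3051], 0.21)]
side dial_grip []
```

View pics/w4.png

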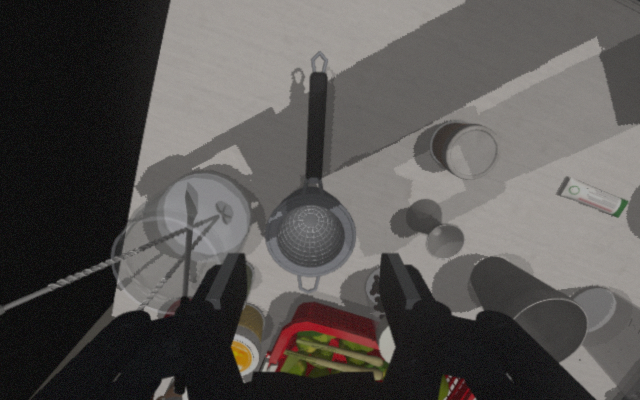

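The strainer's rim is centred at about (311,231), with its handle running from (313,178) to (318,75). The space on both sides of the handle is free, and the dish with sticks is at (205,215).

Run:
```python
from h import *
a=at("wrist",(313,178),.085);b=at("wrist",(317.5,75),.085);c=at("wrist",(311,231),.075)
print(a,b,c)
o=ctrl.get_obs();Rm=R.from_rotvec(o['tool_rot']).as_matrix()
print('tool y',np.arctan2(Rm[1,1],Rm[0,1]),'x',np.arctan2(Rm[1,0],Rm[0,0]),'handle(out)',np.arctan2(*(b-a)[1::-1]),'c->b',np.arctan2(*(b-c)[1::-1]),np.linalg.norm((a-c)[:2]),np.linalg.norm((b-c)[:2]))
u=(b-c)/np.linalg.norm((b-c)[:2]);u[2]=0
P=c+u*.085;P[2]=.079-.011+.0;print(P,totool(P))
```

```text
[ 0.4975 -0.3477  0.085 ] [ 0.4069 -0.3746  0.085 ] [ 0.5551 -0.3302  0.075 ]
tool y 1.9004225769351364 x -2.811966349108635 handle(out) -2.8529735934629032 c->b -2.8505073301200996 0.060199750830049165 0.15470811226306141
[ 0.4736757  -0.35459433  0.068     ] [0.01817528 0.00126617 0.20753912]
```

```bash
echo '{"jaw": [0.06, 0.06, 0.06, 0.06, 0.06, 0.06, 0.06, 0.06, 0.06, 0, 0, 0, 0, 0, 0, 0], "sx": [1.6, 1.6, 1.6, 1.6, 1.6, 1.6, 1.6, 1.6, 1.6, 1.6, 1.6, 1.6, 1.6, 1.6, 1.6, 1.6], "sy": [0.1, 0.1, 0.1, 0.1, 0.1, 0.1, 0.1, 0.1, 0.1, 0.1, 0.1, 0.1, 0.1, 0.1, 0.1, 0.1], "sz": [4, 8, 12, 16, 19, 20.5, 20.5, 20.5, 20.5, 20.5, 20.5, 20.5, 20.5, 20.5, 20.5, 20.5], "ax": [0, 0, 0, 0, 0, 0, 0, 0, 0, 0, 0, 0, 0, 0, 0, 0], "ay": [0, 0, 0, 0, 0, 0, 0, 0, 0, 0, 0, 0, 0, 0, 0, 0], "az": [0.2, 0.2, 0.2, 0.2, 0.2, 0.2, 0.2, 0.2, 0.2, 0.2, 0.2, 0.2, 0.2, 0.2, 0.2, 0.2]}' > m.json && python3 -m jog m.json 80
```

```text
t: 11.83
tool_pos: [0.4762, -0.355, 0.0714]
tool_rot: [-0.452, 3.108, -0.002]
contact_force: [0.3, -1.4, 4.8]
opening: 0.0143
grip_force: 77.9
```

```bash
echo '{"jaw": [0, 0, 0, 0, 0, 0, 0, 0, 0, 0], "sx": [0, 0, 0, 0, 0, 0, 0, 0, 0, 0], "sy": [0, 0, 0, 0, 0, 0, 0, 0, 0, 0], "sz": [-1, -2.5, -4.5, -7, -10, -13, -15, -15, -15, -15], "ax": [0, 0, 0, 0, 0, 0, 0, 0, 0, 0], "ay": [0, 0, 0, 0, 0, 0, 0, 0, 0, 0], "az": [0, 0, 0, 0, 0, 0, 0, 0, 0, 0]}' > m.json && python3 -m jog m.json
python3 - <<'E'
from h import *
im=ctrl.get_image("wrist");w=im
s=ctrl.get_image("side");cv2.imwrite("pics/lift.png",np.vstack([np.hstack([w,])[140:],s[100:300]])[:,:,::-1])
o=ctrl.get_obs();print(o['tool_pos'],o['q'])
z=.03+.15
for n in("wrist","side"):
  for t,zz in dict(strainer_bottom=z,strainer_handle=z+.049,drip_cup=0,tin_mouth=.122).items():
    print(n,t,[(np.round(d['xy']).tolist(),at(n,d['xy'],zz)[:2].tolist(),round(d['p'],2)) for d in ctrl.tip_of(n,t)[:2]])
E
```

```text
t: 12.67
tool_pos: [0.4749, -0.3536, 0.2183]
tool_rot: [0.452, -3.107, -0.004]
contact_force: [-0.1, -0.6, -1.0]
opening: 0.0142
grip_force: 77.8
[ 0.47461098 -0.3533975   0.21744868] [-7.65728047e-01 -8.33159803e-03  1.71163289e+00 -8.03119176e-05
  1.44305920e+00 -2.62578437e+00]
wrist strainer_bottom [([404.0, 318.0], [0.5079, -0.2875], 0.18)]
wrist strainer_handle [([312.0, 290.0], [0.4743, -0.3545], 0.88)]
wrist drip_cup []
wrist tin_mouth [([588.0, 387.0], [0.5733, -0.0645], 0.64)]
side strainer_bottom [([447.0, 191.0], [0.5544, -0.3275], 0.66)]
side strainer_handle [([463.0, 200.0], [0.4698, -0.3547], 0.84)]
side drip_cup [([435.0, 239.0], [0.5624, -0.3285], 0.66)]
side tin_mouth [([343.0, 189.0], [0.5727, -0.0706], 0.74), ([446.0, 190.0], [0.6251, -0.3348], 0.49)]
```

View pics/lift.png

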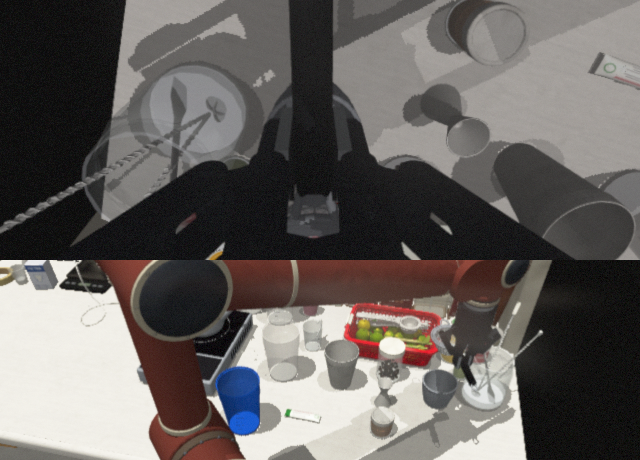

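The strainer hangs in the gripper, and the drip cup is still standing at (438,390) in the lower panel. Next I'll pin down the tin mouth by fitting its silhouette.

```bash
cat >> h.py <<'E'
def proj(n,P):
    p=ctrl.camera_params(n);T=p['T']
    q=(np.asarray(P)-T[:3,3])@T[:3,:3];s=q[:,:2]/q[:,2:];s=s*(1+p['k1']*(s**2).sum(1,keepdims=True))
    return s*[p['fx'],p['fy']]+[p['cx'],p['cy']]
E
python3 - <<'E'
from h import *
from scipy.optimize import minimize
a=np.linspace(0,2*np.pi,60)
ms={}
for n in("scene","side"):
    ctrl.get_image(n);m=ctrl.cut_out(n,"tin")
    for d in m[:3]: print(n,d['p'],d['extent'],d['mask'].sum())
    if m: ms[n]=m[0]['mask']
def iou(p,names):
    s=0
    for n in names:
        P=np.vstack([np.c_[p[0]+r*np.cos(a),p[1]+r*np.sin(a),0*a+z] for r,z in((.0455,.122),(p[2],0))])
        c=cv2.convexHull((proj(n,P)*16).astype(np.int32));k=np.zeros((400,640),np.uint8);cv2.fillConvexPoly(k,c,1,cv2.LINE_8,4)
        M=ms[n];s+=(k.astype(bool)&M).sum()/(k.astype(bool)|M).sum()
    return -s/len(names)
for names in (["scene"],["side"],["scene","side"]):
    if not all(n in ms for n in names): continue
    r=minimize(iou,[.572,-.065,.032],args=(names,),method='Nelder-Mead',options=dict(initial_simplex=[[.572,-.065,.032],[.582,-.065,.032],[.572,-.055,.032],[.572,-.065,.037]]));print(names,r.x,r.fun)
E
```

```text
scene 0.57 [338.6, 199.3, 357.5, 217.2] 230
side 0.74 [325.6, 181.7, 359.3, 230.6] 1355
['scene'] [ 4.93833531e-01 -7.26407052e-02  8.05954199e-05] -0.3034300791556728
['side'] [ 0.5637813  -0.06874786  0.02585829] -0.9739696312364425
['scene', 'side'] [ 0.5633463  -0.06854983  0.02507624] -0.6049055969522102
```

In the tool's units: 0.248 m is 24.8, 0.18 m is 18.

```bash
echo '{"jaw": [0, 0, 0, 0, 0, 0, 0, 0, 0, 0, 0, 0, 0, 0], "sx": [-0.3, -1, -2, -3.1, -4.1, -5.1, -6.1, -7.1, -7.8, -8.2, -8.4, -8.4, -8.4, -8.4], "sy": [1, 3, 6, 9, 12, 15, 18, 21, 23, 24.3, 24.8, 24.8, 24.8, 24.8], "sz": [0, 0, 0, 0, 0, 0, 0, 0, 0, 0, 0, 0, 0, 0], "ax": [0, 0, 0, 0, 0, 0, 0, 0, 0, 0, 0, 0, 0, 0], "ay": [0, 0, 0, 0, 0, 0, 0, 0, 0, 0, 0, 0, 0, 0], "az": [0, 0, 0, 0, 0, 0, 0, 0, 0, 0, 0, 0, 0, 0]}' > m.json && python3 -m jog m.json
python3 - <<'E'
from h import *
o=ctrl.get_obs();Rm=R.from_rotvec(o['tool_rot']).as_matrix();print(o['tool_pos'],'bowl by kinematics',o['tool_pos']-.085*Rm[:,0])
ims=[]
for n in("scene","side"):
  im=ctrl.get_image(n);ims.append(im)
  for t,zz in dict(strainer_bottom=.177,strainer_handle=.226,tin=0,tin_mouth=.122).items():
    print(n,t,[(np.round(d['xy']).tolist(),at(n,d['xy'],zz)[:2].tolist(),round(d['p'],2)) for d in ctrl.tip_of(n,t)[:2]])
cv2.imwrite("pics/hov.png",np.hstack([cv2.resize(i[120:270,270:420],None,fx=2.6,fy=2.6,interpolation=cv2.INTER_CUBIC) for i in ims])[:,:,::-1])
E
```

```text
t: 14.53
tool_pos: [0.4854, -0.0934, 0.2204]
tool_rot: [0.451, -3.109, 0.001]
contact_force: [-0.6, -0.0, -1.1]
opening: 0.0142
grip_force: 77.9
[ 0.48542594 -0.09336503  0.22035083] bowl by kinematics [ 0.5669163  -0.06919229  0.22034546]
scene strainer_bottom [([347.0, 173.0], [0.5639, -0.0557], 0.67)]
scene strainer_handle [([359.0, 180.0], [0.5001, -0.0955], 0.76), ([224.0, 159.0], [0.5062, 0.2893], 0.47)]
scene tin [([346.0, 206.0], [0.5755, -0.0602], 0.63)]
scene tin_mouth [([349.0, 183.0], [0.5715, -0.0649], 0.96), ([347.0, 208.0], [0.4786, -0.0714], 0.42)]
side strainer_bottom [([343.0, 172.0], [0.5751, -0.0683], 0.83)]
side strainer_handle [([349.0, 182.0], [0.4828, -0.0977], 0.8), ([316.0, 182.0], [0.4664, -0.0231], 0.36)]
side tin [([340.0, 224.0], [0.5623, -0.0702], 0.89), ([341.0, 172.0], [0.7904, -0.0287], 0.46)]
side tin_mouth [([339.0, 191.0], [0.5627, -0.0621], 0.85)]
```

View pics/hov.png

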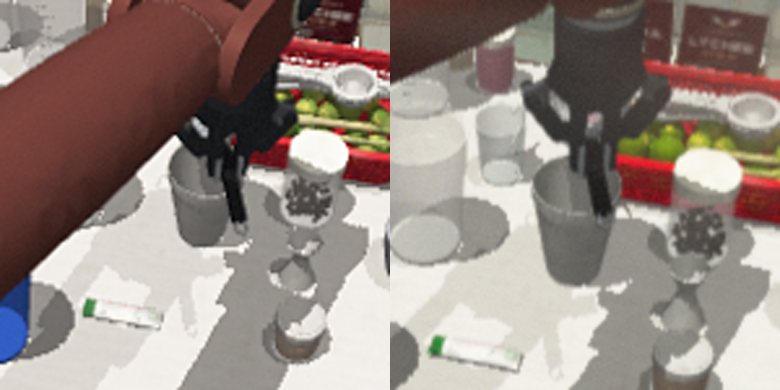

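The strainer hangs over the tin in both views: tin rim around (200,180) in the left half and (575,185) in the right half. The bowl is mostly hidden by the gripper. I'll refine the tin position from the first pictures, where nothing covers it.

Run:
```python
from h import *
from scipy.optimize import minimize
a=np.linspace(0,2*np.pi,90)
def hull(n,p,g=0):
    P=np.vstack([np.c_[p[0]+r*np.cos(a),p[1]+r*np.sin(a),0*a+z] for r,z in((.0455+g,.122),(p[2]+g,0))])
    c=cv2.convexHull((proj(n,P)*16).astype(np.int32));k=np.zeros((400,640),np.uint8);cv2.fillConvexPoly(k,c,1,cv2.LINE_8,4);return k
ov=[]
F=[]
for n in("scene","side"):
    im=cv2.imread(f"pics/{n}0.png");p0=[.568,-.066,.028]
    g=np.zeros((400,640),np.uint8);g[hull(n,p0,.03)>0]=cv2.GC_PR_BGD;g[hull(n,p0)>0]=cv2.GC_PR_FGD;g[hull(n,p0,-.02)>0]=cv2.GC_FGD
    cv2.grabCut(im,g,None,np.zeros((1,65)),np.zeros((1,65)),5,cv2.GC_INIT_WITH_MASK)
    M=(g==1)|(g==3)
    f=lambda p,n=n,M=M:-((hull(n,p)>0)&M).sum()/((hull(n,p)>0)|M).sum()
    F.append(f)
    S=[p0,[.58,-.066,.028],[.568,-.056,.028],[.568,-.066,.034]]
    r=minimize(f,p0,method='Nelder-Mead',options=dict(initial_simplex=S));print(n,r.x,r.fun,cv2.boundingRect(M.astype(np.uint8)))
    x0,y0=(300,160)
    big=cv2.resize(im[y0:y0+75,x0:x0+95],None,fx=4.2,fy=4.2,interpolation=cv2.INTER_CUBIC)
    for c,q in(((0,0,255),(.564,-.0687)),((0,255,0),(.574,-.063))):
        e=proj(n,np.c_[q[0]+.0455*np.cos(a),q[1]+.0455*np.sin(a),0*a+.122]);e=((e-[x0,y0]+.5)*4.2).astype(np.int32);cv2.polylines(big,[e],True,c,1)
    ov.append(big)
r=minimize(lambda p:F[0](p)+F[1](p),p0,method='Nelder-Mead',options=dict(initial_simplex=S));print(r.x,r.fun/2)
cv2.imwrite("pics/ov.png",np.hstack(ov))
```

```text
scene [ 0.56891296 -0.06593551  0.02554064] -0.9407114624505929 (335, 168, 38, 48)
side [ 0.56413731 -0.06830282  0.02566081] -0.9564596716630978 (325, 180, 38, 52)
[ 0.56687236 -0.0671701   0.02624019] -0.9348007207765786
```

View pics/ov.png

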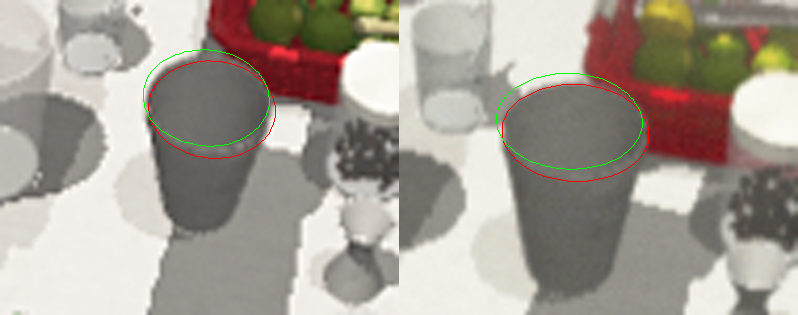

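Red (0.564, −0.069) fits the tin's rim in both views, centred at about (210,108) on the left and (573,132) on the right. Green is too far back. I take the mouth as (0.566, −0.067), within 3 mm of the bowl's current position. Next I'll check that the strainer is level and how far out it is held, by overlaying predicted outlines on the wrist picture.

Run:
```python
from h import *
im=ctrl.get_image("wrist")[:,:,::-1].copy()
p=ctrl.camera_params("wrist");T=p['tool_from_camera']
def pj(P):
    q=(np.asarray(P)-T[:3,3])@T[:3,:3];s=q[:,:2]/q[:,2:];s=s*(1+p['k1']*(s**2).sum(1,keepdims=True));return s*p['fx']+[p['cx'],p['cy']]
a=np.linspace(0,2*np.pi,90)
G=np.array([0,0,-.011])   # grasp point; strainer local (along handle outward X, Y, down Z) about it
for c,th in(((0,0,255),0),((0,255,0),.1)):   # th: bowl droops
    Ry=R.from_rotvec([0,-th,0]).as_matrix()  # outward end rises (-z), bowl side sinks (+z)
    Ry=Ry if (Ry@[-1,0,0])[2]>=0 else Ry.T
    rect=np.array([[-.023,-.008,-.006],[.077,-.008,-.006],[.077,.008,-.006],[-.023,.008,-.006]])
    rim=np.c_[-.085+.0475*np.cos(a),.0475*np.sin(a),0*a+.004]
    for L in(rect,rim): cv2.polylines(im,[(pj(L@Ry.T+G)).astype(np.int32)],True,c,1)
cv2.imwrite("pics/lev.png",im)
```

```text
(no output)
```

View pics/lev.png

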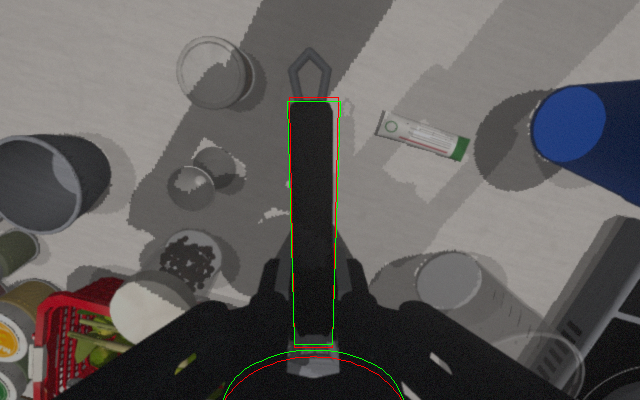

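The handle fits the outline, running from row 102 to row 345. The wrist view barely responds to tilt, though, so I'll measure it numerically from the handle's direction in the side and scene views.

Run:
```python
from h import *
o=ctrl.get_obs();Rm=R.from_rotvec(o['tool_rot']).as_matrix();g=o['tool_pos']-.011*Rm[:,2]
for n in("scene","side"):
    im=ctrl.get_image(n).astype(int).max(2)
    for th in(-.15,0,.15): # th>0: bowl droops, outer end up
        d=Rm[:,0]*np.cos(th)+np.array([0,0,1])*np.sin(th)
        print(n,th,'25mm,77mm out:',proj(n,[g+.025*d,g+.077*d]).round(1).tolist())
    c=proj(n,[g+.077*Rm[:,0]])[0].round().astype(int)
    for y in range(c[1]-18,c[1]+9): print(y,c[0]-10,' '.join('%3d'%v for v in im[y,c[0]-10:c[0]+11]))
```

```text
scene -0.15 25mm,77mm out: [[358.8, 190.5], [361.7, 207.5]]
scene 0 25mm,77mm out: [[358.9, 189.7], [362.1, 205.1]]
scene 0.15 25mm,77mm out: [[359.0, 188.7], [362.5, 202.1]]
187 352  68  93  67  15  30  31  30  29  38  72  87  75 121 203 242 237 236 238 235 221 223
188 352  84  90  68  27  23  32  32  28  34  61  94 129 191 187 251 247 245 245 244 239 239
189 352  90  95  72  47  14  22  23  27  33  52  90 117 168 163 200 198 216 248 247 247 246
190 352 102 104  96  68   5  16  20  21  21  52  95 109 147 150 150 147 159 199 196 219 249
191 352 105 108 107  91   5  19  20  24  18  34  80 116 155 149 150 149 150 149 145 159 198
192 352 104 108 107  96  20  18  17  18  17  31  79 137 154 151 149 149 151 151 151 149 146
193 352 104 106 106  96  41  16  22  23  19  22  82 155 154 152 153 150 150 152 151 150 144
194 352 104 104 109 120  89  16  19  20  20  13  81 161 154 153 155 153 152 151 151 153 146
195 352 161 164 131 117 105  13  20  20  19  20  57 127 155 151 154 152 152 152 152 148 126
196 352 133 140 118 105 104  22  19  21  19  17  41 109 157 153 153 153 149 150 154 146 111
197 3
[... 3514 characters left out ...]
  59  60  68  38  36  60  85  93 146 231 240 240 236 200
203 341 123 126 124 121 120 115 108  89  86  89  77  64  78 103 101 143 213 221 225 222 212
204 341 115 119 114 115 115 115 110 111 102 103 101  98  98 104 111 137 158 159 160 156 157
205 341 112 119 114 113 112 113 110 112 101 105 103  99  97 105 116 144 147 148 149 150 148
206 341 109 111 110 109 110 107 107 101  96 100 101  99 103 105 121 145 152 150 150 149 148
207 341 102 103 106 105 104 109 103 103  97  96  94 100  99  94 130 145 151 150 151 148 147
208 341 105 104 102 106 106 107 101 100  95  95  99  95  84 100 137 146 150 149 150 151 148
209 341 105 104 105 104 101 101 101 100  98  97 101  98  94 108 146 149 150 149 151 149 150
```

The strainer is level to about 0.05 rad, since the handle end lies within about 1 px of the level prediction in both views. I'll lower it to about 2 cm above the rim.

Careful with the scale: shifts go in cm and turns go in units of 0.2 rad. That gives: 0.035 m is 3.5, 0.033 m is 3.3.

```bash
echo '{"jaw": [0, 0, 0, 0, 0, 0, 0, 0, 0, 0, 0, 0], "sx": [0, 0, 0, 0, 0, 0, 0, 0, 0, 0, 0, 0], "sy": [0.1, 0.1, 0.1, 0.1, 0.1, 0.1, 0.1, 0.1, 0.1, 0.1, 0.1, 0.1], "sz": [0.6, 1.4, 2.2, 2.9, 3.3, 3.5, 3.5, 3.5, 3.5, 3.5, 3.5, 3.5], "ax": [0, 0, 0, 0, 0, 0, 0, 0, 0, 0, 0, 0], "ay": [0, 0, 0, 0, 0, 0, 0, 0, 0, 0, 0, 0], "az": [0, 0, 0, 0, 0, 0, 0, 0, 0, 0, 0, 0]}' > m.json && python3 -m jog m.json
python3 - <<'E'
from h import *
o=ctrl.get_obs();Rm=R.from_rotvec(o['tool_rot']).as_matrix();b=o['tool_pos']-.085*Rm[:,0];b[2]-=.0414;print('bowl',b,o['dq'].round(3) if hasattr(o['dq'],'round') else o['dq'])
for n in("scene","side"):
  ctrl.get_image(n)
  for t,zz in dict(strainer_bottom=.144,tin=0,tin_mouth=.122).items():
    print(n,t,[(at(n,d['xy'],zz)[:2].tolist(),round(d['p'],2)) for d in ctrl.tip_of(n,t)[:2]])
E
```

```text
t: 16.18
tool_pos: [0.4853, -0.0918, 0.1856]
tool_rot: [-0.453, 3.108, -0.0]
contact_force: [0.4, -0.4, -0.6]
opening: 0.014
grip_force: 77.9
bowl [ 0.56679963 -0.06758479  0.1442827 ] [ 0.001  0.     0.002  0.001 -0.     0.001]
scene strainer_bottom [([0.5651, -0.0542], 0.45)]
scene tin [([0.57, -0.0745], 0.58)]
scene tin_mouth [([0.5688, -0.0595], 0.96)]
side strainer_bottom [([0.5637, -0.0652], 0.79), ([0.415, 0.0455], 0.69)]
side tin [([0.5625, -0.0786], 0.95), ([0.5482, 0.4096], 0.24)]
side tin_mouth [([0.5696, -0.0696], 0.79), ([0.3246, -0.2011], 0.75)]
```

Bowl and tin mouth agree to a few millimetres, about 22 mm above the rim, and no contact force shows. Handing in.

```bash
python3 -c "from station import ctrl;print(ctrl.finish_job())"
```

```text
the job is handed in; nothing more can be done
None
```

I turned the dial to keep-warm and handed the job in with the strainer held level and centred, by my measurements, about 2 cm above the tin's mouth; the hand-in returned no verdict.

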